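# Switch on and start a jar labelling machine

## Robot

A 6-joint arm with a two-finger parallel gripper is mounted at the origin on the work surface. World frame = base frame: x ahead of the robot, y to its left, z up, the work surface at z = 0. Lengths are in m, angles in rad, forces in N, time in s.
With the tool pointing down it reaches from about 0.3 to 0.775 m from the base axis. Payload 14.6 kg.
Tool frame: the origin (TCP) lies between the finger pads; the fingertips stand 8 mm ahead of it and the grasp point (between the pads) lies 11 mm behind it; z points along the fingers, y is the line along which they close (so a half turn about z gives the same grasp; the last joint's range is limited). The gripper opens to 94 mm and grips with 3 to 60 N. Pads are 16 mm wide; open, the fingers measure 119 mm over their backs; the gripper's body (75 mm by 177 mm) begins 78 mm behind the grasp point.
Start: joints at [-1.401, 0.3, 1.521, -0, 1.321, -0.067], TCP at [0.129, -0.535, 0.213] pointing down, gripper open.
Joint ranges: [-3.03, 3.03], [-0.79, 2.21], [0.23, 2.52], [-1.04, 4.18], [0, 3.07], [-2.55, 2.55]. Speed limits (rad/s): [2.22, 2.22, 2.57, 3.14, 3.14, 3.14].

## Interface

Orientations are given as a unit quaternion [w, x, y, z].
In Python, from bench import env gives the robot as it stands. The module is installed in compiled form; this text tells all that it offers.
- The arm moves only by the tool step_arm, never from a script. Its argument "moves" is a list of rows, each an object of numbers: "hand": the finger opening in mm, from 0 to 94; "x", "y", "z": the shift along the tool's x, y, z in mm; "yaw": the turn about the tool's z in degrees. A call has 1 to 10 rows; each row shifts and turns the commanded pose from where the row before left it, along the tool's axes as they then stand; what a row does not reach is not made up. A row lasts 1/12 s, in which the tool goes at most 41.7 mm and 7.16 degrees, less where a joint would pass 70% of its speed; a pose out of reach is approached as far as the arm can. A call with a gripper value outside its range is refused whole. The fingers move at their own pace and stop on an object; "squeeze" is the grip in N (left out, the last holds). Time passes only in rows, so rows that do not move let the fingers close. It gives the time, the measured TCP pose, the force, the opening and the grip force at its end, in the units of the state.
- env.get_obs(): the state, without advancing time (a new reading comes with each control period).
- env.snapshot(name): name is "side" or "top" or "wrist"; returns a dict with "pixels" (400x640x3 uint8, blue, green, red), "fx", "fy", "cx", "cy" (pixels), "rvec" (rotation vector, rad) and "tvec" (3), from world to camera coordinates, as OpenCV has them; the wrist camera has in their place "T_tool_cam" (4x4, takes a point from camera to tool coordinates, whose origin is the TCP and whose axes are the flange's). Camera axes: x right, y down, z forward; pixel columns grow to the right and rows downward; lengths in m; the calibration is good to about 2 mm. A picture is of the moment at which its call begins: read the wrist's pose just before it. There is no depth.
- env.hand_in(): hands the job in; it is judged then, once.
The state is a dict: "clock": time; "joints": joint angles; "qd": joint speeds; "joint_torque": joint torques, N m; "tool_pos": TCP position; "ee_rot": TCP orientation; "wrist_force": force on the tool from outside, world axes, zero at the start; "ft_torque": the same for the moment, N m; "finger_gap": finger opening in m; "gripper_force": force on a finger pad.
Only numpy, scipy, OpenCV 4.12 (cv2) and the standard library are available. Lean on these libraries where they do the work, as an engineer would, in place of code of your own. Each camera call takes 0.05 s, during which the arm holds its last target. There are 200 camera calls.

## Task

Get the jar labeller running: on the control box press the far half of the rocker switch fully down to on, then push the raised press arm of the machine down until its roller rests on the jar, and last press the plain round start button in the middle of the box right in and let it come back. Only push with the fingers: the jar stays lying on its rollers, the start button is not pressed before the machine is on and the arm is down, and the mushroom stop button is not pressed. Leave the standing jars and the label roll where they are, and finish with the arm resting on the jar.

Things in the scene. Friction and masses are not known exactly. Their poses are not given: they have to be found in the camera images.
- control_box: Grey desk-top control box, 140 mm deep (x), 240 mm wide (y), fixed left or right of the labeller. Origin: centre of its underside; x away from the operator, y left. Its lid slopes up away from the operator at 15 degrees, front edge 42 and back edge 78 mm high. Three black controls across it: rocker switch at y=+70 mm, flat round start button at y=0, mushroom stop button at y=-70 mm.
- rocker_far (a point): Point on top of the far (+x, upslope) half of the rocker switch, about 10 mm from its pivot and 7 mm short of its far edge; the far half stands up when off. It moves with the rocker, about 3.5 mm down when switched on. The rocker is 37 mm long (up the slope) and 24 mm wide, in a low frame 48 by 34 mm.
- rocker (a joint): Tilt of the rocker: 0 = off (far half up), 0.34 rad = on (far half down). Stiff: it stays where it is left, so press it right down to its stop; about 2 N on the far half moves it. Its axis lies along the box's y.
- start_top (a point): Centre of the flat top of the start button, a cylinder 30 mm across standing 10 mm out of a steel collar 46 mm across and 12 mm high; the middle control. It faces square to the sloping lid.
- start (a joint): Travel of the start button into the lid: 0 = out, 0.006 m = fully in. A spring returns it; 1.5 N starts it moving and 5 N holds it fully in.
- stop_top (a point): Top centre of the mushroom stop button, head 40 mm across, 36 mm above the lid. Not to be pressed.
- stop (a joint): Travel of the stop button: 0 = out, 0.006 m = fully in (spring return, about 2.5 N starts it moving).
- labeller: Table-top labelling machine, fixed: a metal box 220 mm deep (x), 180 mm wide (y), 80 mm high, with two rubber rollers along y (32 mm across, axes 105 mm high at x=-24 and +24 mm) that carry the jar, hinge posts at x=+100 mm, 205 mm high, and a label roll behind, to x=+233 mm, 183 mm high. Origin: centre of its underside; x away from the operator, y left.
- press_pad (a point): Centre of the top face of the black press pad (45 mm along the arm, 60 mm wide, 8 mm thick) at the free end of the press arm, on the operator's side, 190 mm from the hinge. The arm is a flat steel strip 40 mm wide that can be pushed anywhere along its top. Arm down: pad top 199 mm above the bench; raised at the start: 285 to 330 mm.
- press_hinge (a point): Hinge of the press arm, its axis along the machine's y, at x=+100 mm of the machine and 192 mm above the bench. The pad swings on an arc about it.
- press_arm (a joint): Angle of the press arm above level: 0 = level, its roller just touching the jar; 0.5 to 0.75 rad at the start; upper stop 0.9. Stiff hinge: it stays where it is left. About 1 N down on the pad moves it, then it stops hard on the jar.
- press_roller (a point): Centre of the rubber press roller (24 mm across, 70 mm long) under the arm, 100 mm from the hinge; it comes down on top of the jar.
- work_jar: White jar with black cap, loose, lying across the machine on the two rollers: 48 mm across, 127 mm long with cap, about 140 g. Origin on its axis near mid-length, 137 mm above the bench; its axis is y. It may spin on its rollers.
- jar_a: White jar standing on the bench, 48 mm across, 127 mm high; origin at the centre of its underside. Bystander.
- jar_b: Another such jar standing on the bench; origin at the centre of its underside. Bystander.
- label_roll: Spare roll of labels lying flat on the bench, 64 mm across, 31 mm high; origin at the centre of its underside. Bystander.
- jar_bin: Green open bin, 187 by 222 mm, 87 mm high, with lying jars in it, fixed on the other side of the labeller. Origin: centre of its underside. Bystander.
Mind the look-alikes: they are no part of the job. Leave any pink or purple look-alike of the work_jar alone.

How it is judged:
On the way, in this order (a step that is already met when the one before it is completed fails the run):
1. the rocker is switched on (value of joint rocker above 0.28 rad and value of joint press_arm above 0.2 rad), for 0.1 s.
2. the press arm is down on the jar (value of joint press_arm below 0.04 rad and value of joint rocker above 0.28 rad), for 0.1 s.
3. the start button is pressed in (all of step 2 and value of joint start above 0.004 m), for 0.05 s.
At the end, for the whole second after the job is handed in: The rocker is on (over 0.28 rad), the press arm is within 0.04 rad of level and its roller bears on the jar (over 0.3 N), the jar lies still on both rollers (within 8 mm of the middle between them, axis within 0.15 rad of theirs), and the start and stop buttons are out (within 1.5 mm) (all of step 2 and contact force between press_arm and work_jar above 0.3 N and value of joint each of start, stop below 0.0015 m and x of work_jar in the frame of labeller between -0.008 and 0.008 m and height (world z) of work_jar between 0.13 and 0.144 m and angle between the y axis of work_jar and the y axis of labeller, either way round below 0.15 rad and linear speed of work_jar below 0.02 m/s); the robot touches nothing.
It fails at once if start button pressed before the machine is on and the arm is down (value of joint start above 0.003 m and (value of joint rocker below 0.2 rad or value of joint press_arm above 0.06 rad)).
It fails at once if mushroom stop button pressed (value of joint stop above 0.003 m).
It fails at once if the jar on the rollers is lifted or shifted by more than 20 mm (distance of work_jar from where it was at the start of the episode above 0.02 m).
It fails at once if a standing jar or the label roll is lifted, shifted by more than 20 mm or tipped (distance of any of jar_a, jar_b, label_roll from where it was at the start of the episode above 0.02 m or angle between any of jar_a, jar_b's own z axis and vertical above 0.2 rad).
It also fails if it takes over 58 s, if anything falls off the work surface, if the arm or the gripper's body presses on something with over 40 N, if the wrist force passes 120 N, or if a joint passes its speed limit or range.

## Working session

There is one attempt and no reset: what is moved stays moved. The work goes in short steps, Python scripts to look and compute and a tool call to move; the robot and the scene stay as the last step left them, time stands still between calls to the robot, and variables do not carry over. Pictures are saved under pics/ and viewed, at most 10 in all, crops included, and the job is handed in when it is done.

Besides the shell and the picture viewer there is one more tool, called after ">>>" by a JSON object that holds its "method" and its "body", one argument or row to a line. step_arm: Moves the arm, as the interface text tells. Its arguments: {"type":"object","properties":{"moves":{"type":"array"},"squeeze":{"type":"number"}},"required":["moves"]}

```bash
mkdir -p pics; cat > h.py <<'E'
import numpy as np, cv2
from bench import env
def ray(s,u,v):
    R,_=cv2.Rodrigues(np.array(s["rvec"],float)); t=np.array(s["tvec"],float).ravel()
    d=R.T@np.array([(u-s["cx"])/s["fx"],(v-s["cy"])/s["fy"],1]); return -R.T@t,d
def onz(s,u,v,z):
    o,d=ray(s,u,v); return o+d*(z-o[2])/d[2]
def proj(s,P):
    R,_=cv2.Rodrigues(np.array(s["rvec"],float)); c=R@np.array(P,float)+np.array(s["tvec"],float).ravel()
    return s["fx"]*c[0]/c[2]+s["cx"],s["fy"]*c[1]/c[2]+s["cy"]
E
python3 - <<'E'
from h import *
import pickle
for n in("top","side"):
    s=env.snapshot(n); cv2.imwrite(f"pics/{n}0.png",s["pixels"]); pickle.dump(s,open(n+".pkl","wb"))
    print(n,ray(s,320,200),s["fx"])
print(env.get_obs())
E
```

```text
top (array([0.46383197, 0.00687733, 1.34022   ]), array([ 0.10941808, -0.01140633, -0.99395187])) 387.83479987154345
side (array([ 0.44501775, -1.09247373,  0.94734818]), array([ 0.1240926 ,  0.79351094, -0.59581727])) 472.68423109558023
{'clock': 0.1, 'joints': array([-1.40059049e+00,  3.00422115e-01,  1.52148405e+00, -2.72061724e-05,
        1.32071434e+00, -6.66129404e-02]), 'qd': array([-0.00071135, -0.0015122 , -0.00328782, -0.00026947,  0.00159491,
        0.00022694]), 'joint_torque': array([ 9.56664808e-04, -5.32643723e+01, -3.53283799e+01,  7.09592854e-02,
        2.35332007e-02, -3.94556946e-05]), 'tool_pos': array([ 0.12898279, -0.53443804,  0.21295424]), 'ee_rot': array([-5.12554093e-04,  9.92997265e-01,  1.18136220e-01, -3.97681391e-05]), 'wrist_force': array([ 0.30699524,  0.09228594, -1.05145235]), 'ft_torque': array([ 0.03236761, -0.0356296 , -0.00986626]), 'gripper_force': 0.0, 'finger_gap': 0.09389752958878377}
```

View pics/top0.png

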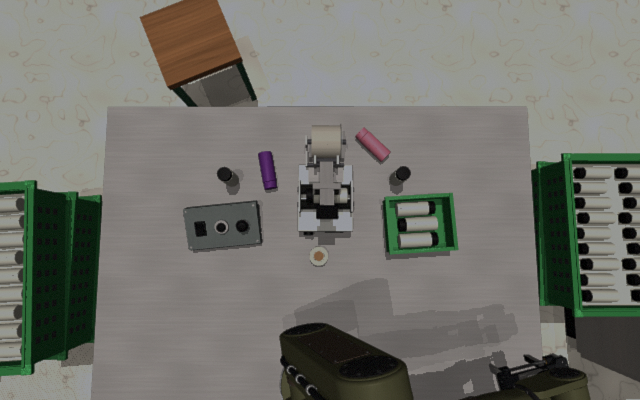

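View pics/side0.png

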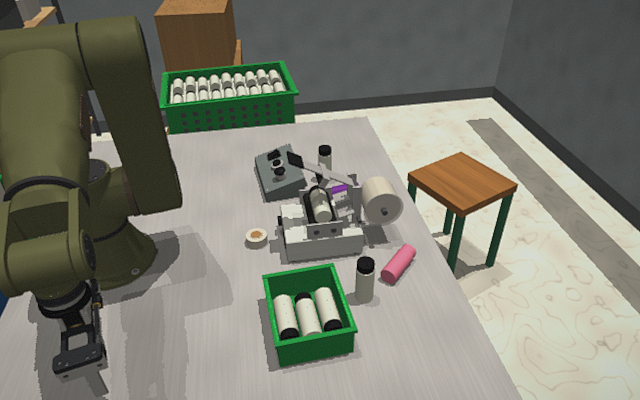

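The top view shows the control box at about (222,225), with the rocker at (201,228), start at (221,228) and stop at (242,226). The labeller is at about (326,190), with the label roll in front at (318,256). The side view shows the raised arm, its black pad near (295,160). I'll measure these next.

```bash
python3 - <<'E'
from h import *
import pickle
s=pickle.load(open("top.pkl","rb")); q=pickle.load(open("side.pkl","rb"))
for n,u,v,z in [("rock",201,228,.068),("start",221.5,228,.08),("stop",242,226.5,.09),("lab",326,231,.08),("roll",318.5,256,.031),("jara",228,175,.127),("jarb",403,174,.127)]:
    print(n,onz(s,u,v,z).round(3))
g=s["pixels"]; a=cv2.resize(g[120:270,170:370],None,fx=4,fy=4,interpolation=cv2.INTER_CUBIC)
b=cv2.resize(q["pixels"][130:280,230:430],None,fx=4,fy=4,interpolation=cv2.INTER_CUBIC)[:, :]
cv2.imwrite("pics/topc.png",a); cv2.imwrite("pics/sidec.png",b)
E
```

```text
rock [0.513 0.382 0.068]
start [0.512 0.312 0.08 ]
stop [0.516 0.244 0.09 ]
lab [ 0.501 -0.027  0.08 ]
roll [ 0.42  -0.002  0.031]
jara [0.678 0.284 0.127]
jarb [ 0.68  -0.271  0.127]
```

View pics/topc.png

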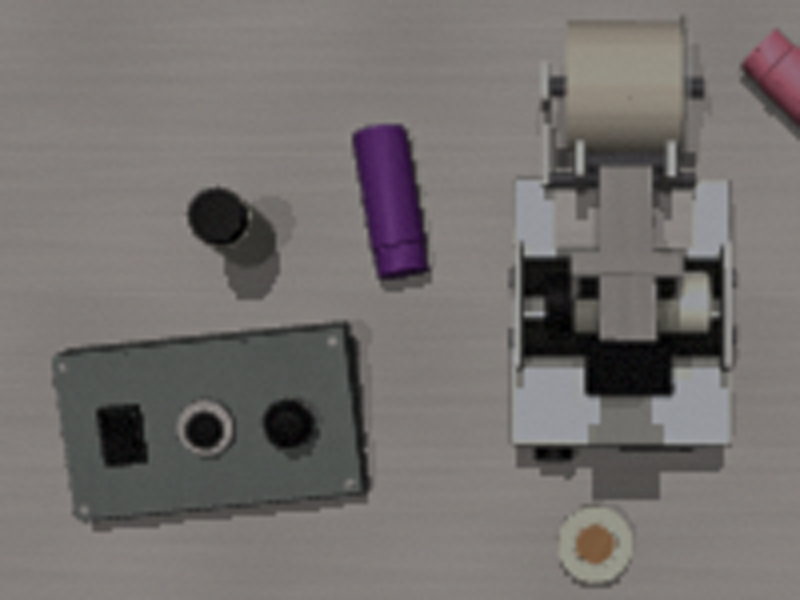

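View pics/sidec.png

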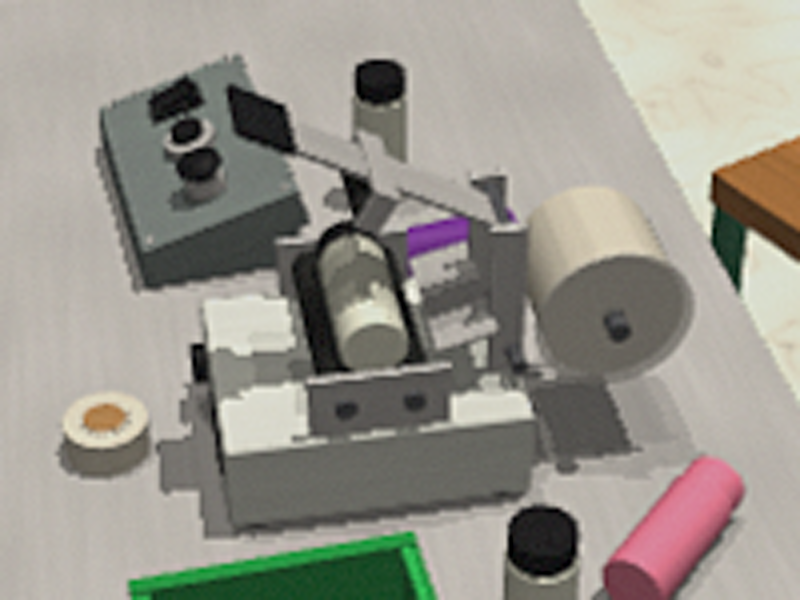

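The top crop gives rocker (200.7,229), start (221.2,227.5) and stop (242.2,226.2); the pad centre is at about (327,212). In the side crop the pad is at about (295,159.5).

```bash
python3 - <<'E'
from h import *
import pickle
s=pickle.load(open("top.pkl","rb")); q=pickle.load(open("side.pkl","rb"))
T=lambda u,v,z:onz(s,170+u/4,120+v/4,z)
r=T(123,436,.066);st=T(205,430,.082);sp=T(289,425,.094)
print("controls",r.round(4),st.round(4),sp.round(4))
# lid corners screws; box front edge
a=T(88,520,.042);b=T(365,492,.042);c=T(57,352,.078);d=T(348,323,.078)
ctr=(a+b+c+d)/4; e=(a-b); print("box c",ctr.round(4),"yaw",np.degrees(np.arctan2(-e[0],e[1])))
f1=T(512,443,.08);f2=T(730,443,.08);print("lab front",f1.round(4),f2.round(4))
o1,d1=ray(s,327,212);o2,d2=ray(q,295,159.5)
A=np.array([d1,-d2]).T;k=np.linalg.lstsq(A,o2-o1,rcond=None)[0];print("pad",(o1+k[0]*d1).round(4),(o2+k[1]*d2).round(4))
E
```

```text
controls [0.5095 0.383  0.066 ] [0.5136 0.3122 0.082 ] [0.5169 0.2422 0.094 ]
box c [0.5206 0.3097 0.06  ] yaw 5.59090730700729
lab front [0.5025 0.0641 0.08  ] [ 0.502  -0.1126  0.08  ]
pad [ 0.5468 -0.0241  0.2879] [ 0.5473 -0.0242  0.288 ]
```

>>> {"method": "step_arm", "body": {
  "moves": [
    {"hand": 0, "z": -15, "x": 25, "y": -20},
    {"x": 30, "y": -25, "yaw": 2},
    {"x": 30, "y": -25, "yaw": 2},
    {"x": 28, "y": -28, "yaw": 2},
    {"x": 25, "y": -32, "yaw": 2},
    {"x": 20, "y": -35},
    {"x": 15, "y": -38},
    {"x": 10, "y": -40},
    {"x": 5, "y": -40},
    {"x": 5, "y": -40}
  ]
}}

```text
invalid input at $.moves[0]: expected keys hand, x, y, z, yaw
```

>>> {"method": "step_arm", "body": {
  "moves": [
    {"hand": 0, "x": 25, "y": -20, "z": -15, "yaw": 0},
    {"hand": 0, "x": 30, "y": -25, "z": 0, "yaw": 2},
    {"hand": 0, "x": 30, "y": -25, "z": 0, "yaw": 2},
    {"hand": 0, "x": 28, "y": -28, "z": 0, "yaw": 2},
    {"hand": 0, "x": 25, "y": -32, "z": 0, "yaw": 2},
    {"hand": 0, "x": 20, "y": -35, "z": 0, "yaw": 0},
    {"hand": 0, "x": 15, "y": -38, "z": 0, "yaw": 0},
    {"hand": 0, "x": 10, "y": -40, "z": 0, "yaw": 0},
    {"hand": 0, "x": 5, "y": -40, "z": 0, "yaw": 0},
    {"hand": 0, "x": 5, "y": -40, "z": 0, "yaw": 0}
  ]
}}

```text
clock: 0.93
tool_pos: [0.2754, -0.1809, 0.2281]
ee_rot: [-0.0, 0.999, 0.049, -0.0]
wrist_force: [1.2, -0.5, 0.8]
finger_gap: 0.0307
gripper_force: 0.0
```

>>> {"method": "step_arm", "body": {
  "moves": [
    {"hand": 0, "x": 10, "y": -40, "z": 0, "yaw": 0},
    {"hand": 0, "x": 10, "y": -40, "z": 0, "yaw": 0},
    {"hand": 0, "x": 8, "y": -40, "z": 0, "yaw": 0},
    {"hand": 0, "x": 8, "y": -40, "z": 0, "yaw": 0},
    {"hand": 0, "x": 8, "y": -40, "z": 0, "yaw": 0},
    {"hand": 0, "x": 8, "y": -40, "z": 0, "yaw": 0},
    {"hand": 0, "x": 8, "y": -40, "z": 0, "yaw": 0},
    {"hand": 0, "x": 8, "y": -40, "z": 0, "yaw": 0},
    {"hand": 0, "x": 8, "y": -40, "z": 0, "yaw": 0},
    {"hand": 0, "x": 8, "y": -40, "z": 0, "yaw": 0}
  ]
}}

```text
clock: 1.77
tool_pos: [0.3198, 0.2196, 0.2284]
ee_rot: [-0.0, 0.999, 0.049, 0.0]
wrist_force: [0.7, -0.9, 0.8]
finger_gap: 0.0008
gripper_force: 0.0
```

>>> {"method": "step_arm", "body": {
  "moves": [
    {"hand": 0, "x": 20, "y": -32, "z": 0, "yaw": 0},
    {"hand": 0, "x": 25, "y": -30, "z": 0, "yaw": 0},
    {"hand": 0, "x": 30, "y": -25, "z": 0, "yaw": 0},
    {"hand": 0, "x": 35, "y": 0, "z": 15, "yaw": 0},
    {"hand": 0, "x": 35, "y": 0, "z": 15, "yaw": 0},
    {"hand": 0, "x": 0, "y": 0, "z": 0, "yaw": 0},
    {"hand": 0, "x": 0, "y": 0, "z": 0, "yaw": 0}
  ]
}}

```text
clock: 2.35
tool_pos: [0.4566, 0.3174, 0.1963]
ee_rot: [0.001, 0.999, 0.048, -0.002]
wrist_force: [-0.6, 0.3, -0.8]
finger_gap: 0.0007
gripper_force: 0.0
```

```bash
cat >> h.py <<'E'
from scipy.spatial.transform import Rotation as Ro
def wr(name=None):
    o=env.get_obs(); s=env.snapshot("wrist"); w=o["ee_rot"]
    T=np.eye(4); T[:3,:3]=Ro.from_quat([w[1],w[2],w[3],w[0]]).as_matrix(); T[:3,3]=o["tool_pos"]
    M=np.linalg.inv(T@np.array(s["T_tool_cam"])); s["rvec"]=cv2.Rodrigues(M[:3,:3])[0]; s["tvec"]=M[:3,3]
    if name: cv2.imwrite("pics/"+name,s["pixels"])
    return o,s
E
python3 - <<'E'
from h import *
import pickle
o,s=wr("w1.png"); pickle.dump(s,open("w1.pkl","wb"))
for P in [(.5095,.383,.066),(.5136,.3122,.082),(.5169,.2422,.094)]: print(np.round(proj(s,P)))
print(proj(s,o["tool_pos"]))
E
```

```text
[252. 130.]
[333. 135.]
[420. 141.]
(np.float64(319.76146215581343), np.float64(256.7085632520405))
```

View pics/w1.png

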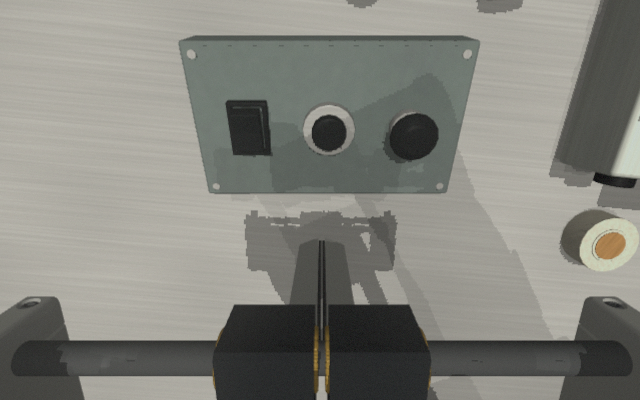

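The wrist view has the rocker frame at (227–271, 100–156), the start top at (329,132) and the stop head at (414,135). They sit within 4 to 6 px of my predictions, and the box is square to the tool.

```bash
python3 - <<'E'
from h import *
import pickle
s=pickle.load(open("w1.pkl","rb"))
r=onz(s,248.5,128.5,.065);f=onz(s,247,102,.070);n=onz(s,252,155,.058);st=onz(s,329,132.5,.081);sp=onz(s,414,135.5,.095)
for P in(r,f,n,st,sp):print(P.round(4))
E
```

```text
[0.5102 0.386  0.065 ]
[0.5326 0.387  0.07  ]
[0.4859 0.3834 0.058 ]
[0.515  0.3156 0.081 ]
[0.5205 0.2483 0.095 ]
```

>>> {"method": "step_arm", "body": {
  "moves": [
    {"hand": 0, "x": 33, "y": -31, "z": 20, "yaw": 0},
    {"hand": 0, "x": 33, "y": -30, "z": 30, "yaw": 0},
    {"hand": 0, "x": 0, "y": 0, "z": 30, "yaw": 0},
    {"hand": 0, "x": 0, "y": 0, "z": 20, "yaw": 0},
    {"hand": 0, "x": 0, "y": 0, "z": 0, "yaw": 0},
    {"hand": 0, "x": 0, "y": 0, "z": 0, "yaw": 0}
  ]
}}

```text
clock: 2.9
tool_pos: [0.504, 0.3723, 0.1095]
ee_rot: [-0.0, 0.999, 0.049, 0.0]
wrist_force: [0.0, -1.3, 1.0]
finger_gap: 0.0006
gripper_force: 0.0
```

>>> {"method": "step_arm", "body": {
  "moves": [
    {"hand": 0, "x": 14, "y": -11, "z": 0, "yaw": 0},
    {"hand": 0, "x": 0, "y": 0, "z": 10, "yaw": 0},
    {"hand": 0, "x": 0, "y": 0, "z": 6, "yaw": 0},
    {"hand": 0, "x": 0, "y": 0, "z": 0, "yaw": 0},
    {"hand": 0, "x": 0, "y": 0, "z": 0, "yaw": 0}
  ]
}}

```text
clock: 3.32
tool_pos: [0.5171, 0.3842, 0.0929]
ee_rot: [-0.0, 0.999, 0.049, 0.0]
wrist_force: [0.5, 0.0, -0.1]
finger_gap: 0.0005
gripper_force: 0.0
```

```bash
python3 - <<'E'
from h import *
o,s=wr()
print(o["tool_pos"],o["wrist_force"])
im=s["pixels"]; q=env.snapshot("side")["pixels"][130:200,240:340]
a=cv2.resize(im[120:400,180:460],(560,560)); b=cv2.resize(q,(240,168),interpolation=cv2.INTER_CUBIC); c=np.zeros((560,240,3),np.uint8); c[:168]=b
cv2.imwrite("pics/w2.png",np.hstack([a,c]))
E
```

```text
[0.5171231  0.38421175 0.09289399] [ 0.52649379  0.04090106 -0.07354912]
```

View pics/w2.png

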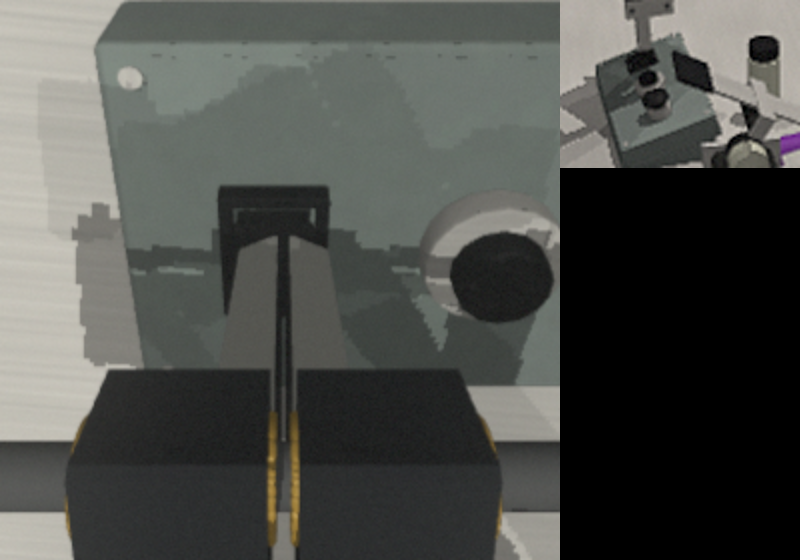

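The tip is over the far half, about 2 mm right of the rocker's centre (283 vs 274 in the crop). I'll shift it and press down in stages.

>>> {"method": "step_arm", "body": {
  "moves": [
    {"hand": 0, "x": 0, "y": -2, "z": 5, "yaw": 0},
    {"hand": 0, "x": 0, "y": 0, "z": 4, "yaw": 0},
    {"hand": 0, "x": 0, "y": 0, "z": 2, "yaw": 0},
    {"hand": 0, "x": 0, "y": 0, "z": 0, "yaw": 0},
    {"hand": 0, "x": 0, "y": 0, "z": 0, "yaw": 0}
  ]
}}

```text
clock: 3.83
tool_pos: [0.5182, 0.387, 0.0855]
ee_rot: [-0.001, 0.999, 0.049, 0.002]
wrist_force: [-8.9, -7.8, 34.0]
finger_gap: 0.0004
gripper_force: 17.0
```

>>> {"method": "step_arm", "body": {
  "moves": [
    {"hand": 0, "x": 0, "y": 0, "z": 2, "yaw": 0},
    {"hand": 0, "x": 0, "y": 0, "z": 0, "yaw": 0},
    {"hand": 0, "x": 0, "y": 0, "z": 0, "yaw": 0}
  ]
}}

```text
clock: 4.08
tool_pos: [0.5183, 0.3872, 0.085]
ee_rot: [-0.001, 0.999, 0.049, 0.002]
wrist_force: [-15.5, -11.6, 46.6]
finger_gap: 0.0002
gripper_force: 24.0
```

>>> {"method": "step_arm", "body": {
  "moves": [
    {"hand": 0, "x": 0, "y": 0, "z": -12, "yaw": 0},
    {"hand": 0, "x": -20, "y": 0, "z": -15, "yaw": 0},
    {"hand": 0, "x": -20, "y": 0, "z": 0, "yaw": 0},
    {"hand": 0, "x": -10, "y": 0, "z": 0, "yaw": 0},
    {"hand": 0, "x": 0, "y": 0, "z": 0, "yaw": 0}
  ]
}}

```text
clock: 4.5
tool_pos: [0.4659, 0.3817, 0.1065]
ee_rot: [0.0, 0.999, 0.049, -0.0]
wrist_force: [0.2, -0.1, 0.0]
finger_gap: 0.0004
gripper_force: 0.0
```

```bash
python3 - <<'E'
from h import *
import pickle
a=pickle.load(open("w1.pkl","rb"))["pixels"]
o,s=wr(); pickle.dump(s,open("w3.pkl","wb"))
print(o["tool_pos"],o["wrist_force"],proj(s,(.5105,.385,.065)))
u,v=map(int,proj(s,(.5105,.385,.065)))
g=lambda i:np.clip(i.astype(float)*2.2,0,255).astype(np.uint8)
A=cv2.resize(g(a[90:165,210:310]),(400,300),interpolation=cv2.INTER_CUBIC); B=cv2.resize(g(s["pixels"][max(v-75,0):v+75,u-100:u+100]),(400,300),interpolation=cv2.INTER_CUBIC)
cv2.imwrite("pics/w3.png",np.hstack([A,B])); print(u,v)
E
```

```text
[0.46593692 0.38174939 0.10645468] [ 0.15328541 -0.08501281  0.02009825] (np.float64(321.8349025296474), np.float64(164.39382498378473))
321 164
```

View pics/w3.png

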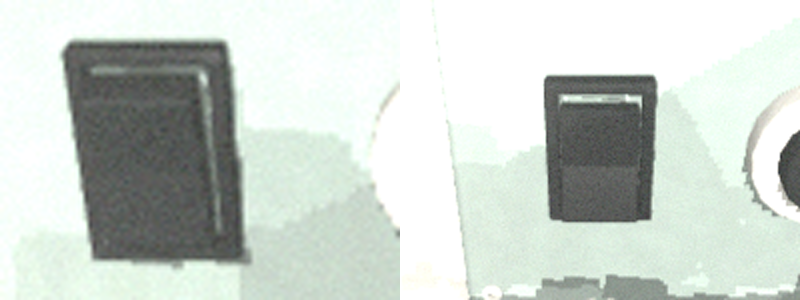

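I can't tell from the picture whether the rocker went over, because the closed fingers (25 mm) may have rested on the frame. I'll press again with a single finger (12.5 mm wide, right finger). With the gripper open, the other finger ends up outside the box.

>>> {"method": "step_arm", "body": {
  "moves": [
    {"hand": 94, "x": 0, "y": -25, "z": -10, "yaw": 0},
    {"hand": 94, "x": 0, "y": -26, "z": 0, "yaw": 0},
    {"hand": 94, "x": 0, "y": 0, "z": 0, "yaw": 0},
    {"hand": 94, "x": 0, "y": 0, "z": 0, "yaw": 0},
    {"hand": 94, "x": 0, "y": 0, "z": 0, "yaw": 0},
    {"hand": 94, "x": 0, "y": 0, "z": 0, "yaw": 0},
    {"hand": 94, "x": 26, "y": 0, "z": 0, "yaw": 0},
    {"hand": 94, "x": 25, "y": 0, "z": 0, "yaw": 0},
    {"hand": 94, "x": 0, "y": 0, "z": 10, "yaw": 0},
    {"hand": 94, "x": 0, "y": 0, "z": 10, "yaw": 0}
  ]
}}

```text
clock: 5.38
tool_pos: [0.5144, 0.4364, 0.0957]
ee_rot: [-0.0, 0.999, 0.048, 0.0]
wrist_force: [0.6, -1.3, -1.6]
finger_gap: 0.0636
gripper_force: 0.0
```

>>> {"method": "step_arm", "body": {
  "moves": [
    {"hand": 94, "x": 0, "y": 0, "z": 5, "yaw": 0},
    {"hand": 94, "x": 0, "y": 0, "z": 3, "yaw": 0},
    {"hand": 94, "x": 0, "y": 0, "z": 0, "yaw": 0},
    {"hand": 94, "x": 0, "y": 0, "z": 0, "yaw": 0}
  ]
}}

```text
clock: 5.72
tool_pos: [0.5129, 0.4375, 0.0886]
ee_rot: [-0.0, 0.999, 0.049, 0.0]
wrist_force: [0.4, -0.2, -0.2]
finger_gap: 0.0902
gripper_force: 0.0
```

>>> {"method": "step_arm", "body": {
  "moves": [
    {"hand": 94, "x": 0, "y": 0, "z": 2, "yaw": 0},
    {"hand": 94, "x": 0, "y": 0, "z": 0, "yaw": 0},
    {"hand": 94, "x": 0, "y": 0, "z": 0, "yaw": 0},
    {"hand": 94, "x": 0, "y": 0, "z": 0, "yaw": 0}
  ]
}}

```text
clock: 6.05
tool_pos: [0.5134, 0.4376, 0.0868]
ee_rot: [-0.0, 0.999, 0.049, 0.0]
wrist_force: [-0.1, 1.4, 0.8]
finger_gap: 0.0941
gripper_force: 1.0
```

>>> {"method": "step_arm", "body": {
  "moves": [
    {"hand": 94, "x": 0, "y": 0, "z": 2, "yaw": 0},
    {"hand": 94, "x": 0, "y": 0, "z": 0, "yaw": 0},
    {"hand": 94, "x": 0, "y": 0, "z": 0, "yaw": 0}
  ]
}}

```text
clock: 6.3
tool_pos: [0.5136, 0.4378, 0.086]
ee_rot: [-0.001, 0.999, 0.049, 0.001]
wrist_force: [-2.9, 0.3, 12.8]
finger_gap: 0.0941
gripper_force: 6.1
```

>>> {"method": "step_arm", "body": {
  "moves": [
    {"hand": 94, "x": 0, "y": 0, "z": 1, "yaw": 0},
    {"hand": 94, "x": 0, "y": 0, "z": 0, "yaw": 0},
    {"hand": 94, "x": 0, "y": 0, "z": 0, "yaw": 0}
  ]
}}

```text
clock: 6.55
tool_pos: [0.5137, 0.4378, 0.0857]
ee_rot: [-0.001, 0.999, 0.049, 0.001]
wrist_force: [-5.6, -1.6, 17.1]
finger_gap: 0.0937
gripper_force: 8.8
```

>>> {"method": "step_arm", "body": {
  "moves": [
    {"hand": 94, "x": 0, "y": 0, "z": -5, "yaw": 0},
    {"hand": 94, "x": -6, "y": 0, "z": 0, "yaw": 0},
    {"hand": 94, "x": 0, "y": 0, "z": 4, "yaw": 0},
    {"hand": 94, "x": 0, "y": 0, "z": 0, "yaw": 0},
    {"hand": 94, "x": 0, "y": 0, "z": 0, "yaw": 0}
  ]
}}

```text
clock: 6.97
tool_pos: [0.5071, 0.437, 0.0848]
ee_rot: [-0.0, 0.999, 0.049, 0.0]
wrist_force: [-2.9, -0.0, 10.4]
finger_gap: 0.0939
gripper_force: 5.2
```

>>> {"method": "step_arm", "body": {
  "moves": [
    {"hand": 94, "x": 0, "y": 0, "z": 2, "yaw": 0},
    {"hand": 94, "x": 0, "y": 0, "z": 0, "yaw": 0},
    {"hand": 94, "x": 0, "y": 0, "z": 0, "yaw": 0}
  ]
}}

```text
clock: 7.22
tool_pos: [0.5074, 0.4371, 0.0843]
ee_rot: [-0.0, 0.999, 0.049, 0.001]
wrist_force: [-7.0, -2.9, 21.5]
finger_gap: 0.0941
gripper_force: 11.3
```

>>> {"method": "step_arm", "body": {
  "moves": [
    {"hand": 94, "x": 0, "y": 0, "z": 2, "yaw": 0},
    {"hand": 94, "x": 0, "y": 0, "z": 0, "yaw": 0},
    {"hand": 94, "x": 0, "y": 0, "z": 0, "yaw": 0}
  ]
}}

```text
clock: 7.47
tool_pos: [0.5075, 0.4372, 0.0839]
ee_rot: [-0.0, 0.999, 0.049, 0.001]
wrist_force: [-12.2, -5.4, 33.0]
finger_gap: 0.0941
gripper_force: 17.7
```

The contact height follows the 15° slope (1.4 mm lower at 6 mm closer in) and is rigid at 33 N, on the rocker and clear of the rim. So the rocker is at its stop, on. Next is the press arm: rise, close the fingers and go across.

>>> {"method": "step_arm", "body": {
  "moves": [
    {"hand": 94, "x": 0, "y": 0, "z": -20, "yaw": 0},
    {"hand": 94, "x": 0, "y": 0, "z": -40, "yaw": 0},
    {"hand": 0, "x": 0, "y": 0, "z": -40, "yaw": 0},
    {"hand": 0, "x": 0, "y": 0, "z": -40, "yaw": 0},
    {"hand": 0, "x": 0, "y": 0, "z": -40, "yaw": 0},
    {"hand": 0, "x": 0, "y": 0, "z": -40, "yaw": 0},
    {"hand": 0, "x": 0, "y": 0, "z": -40, "yaw": 0},
    {"hand": 0, "x": 0, "y": 0, "z": -20, "yaw": 0},
    {"hand": 0, "x": 0, "y": 0, "z": 0, "yaw": 0},
    {"hand": 0, "x": 0, "y": 0, "z": 0, "yaw": 0}
  ]
}}

```text
clock: 8.3
tool_pos: [0.5075, 0.4369, 0.36]
ee_rot: [-0.0, 0.999, 0.049, 0.0]
wrist_force: [-0.5, -0.6, -1.1]
finger_gap: 0.0441
gripper_force: 0.0
```

>>> {"method": "step_arm", "body": {
  "moves": [
    {"hand": 0, "x": -1, "y": 40, "z": 0, "yaw": 0},
    {"hand": 0, "x": -1, "y": 40, "z": 0, "yaw": 0},
    {"hand": 0, "x": -1, "y": 40, "z": 0, "yaw": 0},
    {"hand": 0, "x": -1, "y": 40, "z": 0, "yaw": 0},
    {"hand": 0, "x": -1, "y": 40, "z": 0, "yaw": 0},
    {"hand": 0, "x": -1, "y": 40, "z": 0, "yaw": 0},
    {"hand": 0, "x": -1, "y": 40, "z": 0, "yaw": 0},
    {"hand": 0, "x": -1, "y": 40, "z": 0, "yaw": 0},
    {"hand": 0, "x": 0, "y": 0, "z": 0, "yaw": 0},
    {"hand": 0, "x": 0, "y": 0, "z": 0, "yaw": 0}
  ]
}}

```text
clock: 9.13
tool_pos: [0.5303, 0.1158, 0.3584]
ee_rot: [0.0, 0.999, 0.047, -0.001]
wrist_force: [-0.0, -0.1, -0.1]
finger_gap: 0.0005
gripper_force: 0.0
```

>>> {"method": "step_arm", "body": {
  "moves": [
    {"hand": 0, "x": -2, "y": 35, "z": 0, "yaw": 0},
    {"hand": 0, "x": -2, "y": 35, "z": 0, "yaw": 0},
    {"hand": 0, "x": -1, "y": 35, "z": 0, "yaw": 0},
    {"hand": 0, "x": -1, "y": 35, "z": 0, "yaw": 0},
    {"hand": 0, "x": 0, "y": 0, "z": 15, "yaw": 0},
    {"hand": 0, "x": 0, "y": 0, "z": 10, "yaw": 0},
    {"hand": 0, "x": 0, "y": 0, "z": 0, "yaw": 0},
    {"hand": 0, "x": 0, "y": 0, "z": 0, "yaw": 0}
  ]
}}

```text
clock: 9.8
tool_pos: [0.5379, -0.021, 0.3344]
ee_rot: [-0.0, 0.999, 0.049, -0.001]
wrist_force: [-0.1, 0.4, -0.5]
finger_gap: 0.0002
gripper_force: 0.0
```

```bash
python3 - <<'E'
from h import *
o,s=wr()
print(o["tool_pos"],o["wrist_force"])
t=env.snapshot("side")["pixels"][80:260,220:430]
a=cv2.resize(s["pixels"],(480,300)); b=cv2.resize(t,(350,300),interpolation=cv2.INTER_CUBIC)
cv2.imwrite("pics/p1.png",np.hstack([a,b])[:, :800])
E
```

```text
[ 0.53790274 -0.02096466  0.33439425] [-0.11419396  0.35152548 -0.53281762]
```

View pics/p1.png

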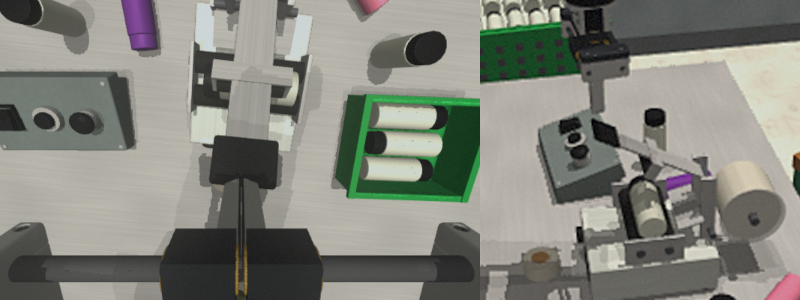

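The fingertips are centred over the black pad at about (245,175) in the wrist half. The arm is still raised and its surroundings are undisturbed. Pushing down.

>>> {"method": "step_arm", "body": {
  "moves": [
    {"hand": 0, "x": 0, "y": 2, "z": 15, "yaw": 0},
    {"hand": 0, "x": 0, "y": 0, "z": 12, "yaw": 0},
    {"hand": 0, "x": 0, "y": 0, "z": 10, "yaw": 0},
    {"hand": 0, "x": 0, "y": 0, "z": 10, "yaw": 0},
    {"hand": 0, "x": 0, "y": 0, "z": 10, "yaw": 0},
    {"hand": 0, "x": 0, "y": 0, "z": 10, "yaw": 0},
    {"hand": 0, "x": 0, "y": 0, "z": 10, "yaw": 0},
    {"hand": 0, "x": 0, "y": 0, "z": 10, "yaw": 0},
    {"hand": 0, "x": 0, "y": 0, "z": 10, "yaw": 0},
    {"hand": 0, "x": 0, "y": 0, "z": 10, "yaw": 0}
  ]
}}

```text
clock: 10.73
tool_pos: [0.5382, -0.0244, 0.2274]
ee_rot: [0.0, 0.999, 0.049, -0.0]
wrist_force: [-0.8, -0.8, 0.8]
finger_gap: 0.0007
gripper_force: 0.3
```

>>> {"method": "step_arm", "body": {
  "moves": [
    {"hand": 0, "x": 0, "y": 0, "z": 8, "yaw": 0},
    {"hand": 0, "x": 0, "y": 0, "z": 6, "yaw": 0},
    {"hand": 0, "x": 0, "y": 0, "z": 4, "yaw": 0},
    {"hand": 0, "x": 0, "y": 0, "z": 0, "yaw": 0},
    {"hand": 0, "x": 0, "y": 0, "z": 0, "yaw": 0}
  ]
}}

```text
clock: 11.15
tool_pos: [0.5384, -0.0244, 0.2105]
ee_rot: [0.0, 0.999, 0.049, 0.0]
wrist_force: [-0.4, 0.1, -0.2]
finger_gap: 0.0006
gripper_force: 0.0
```

>>> {"method": "step_arm", "body": {
  "moves": [
    {"hand": 0, "x": 0, "y": 0, "z": 2, "yaw": 0},
    {"hand": 0, "x": 0, "y": 0, "z": 2, "yaw": 0},
    {"hand": 0, "x": 0, "y": 0, "z": 0, "yaw": 0},
    {"hand": 0, "x": 0, "y": 0, "z": 0, "yaw": 0}
  ]
}}

```text
clock: 11.48
tool_pos: [0.5385, -0.0245, 0.207]
ee_rot: [0.0, 0.999, 0.049, 0.001]
wrist_force: [-0.6, 0.2, 5.2]
finger_gap: 0.0003
gripper_force: 2.6
```

>>> {"method": "step_arm", "body": {
  "moves": [
    {"hand": 0, "x": 0, "y": 0, "z": 1, "yaw": 0},
    {"hand": 0, "x": 0, "y": 0, "z": 0, "yaw": 0},
    {"hand": 0, "x": 0, "y": 0, "z": 0, "yaw": 0}
  ]
}}

```text
clock: 11.73
tool_pos: [0.5386, -0.0244, 0.2068]
ee_rot: [0.0, 0.999, 0.049, 0.001]
wrist_force: [-4.6, -0.2, 12.9]
finger_gap: 0.0004
gripper_force: 6.3
```

The arm is down: it stops hard with the pad top at 0.199 m. Lift off and go to the start button.

>>> {"method": "step_arm", "body": {
  "moves": [
    {"hand": 0, "x": 0, "y": 0, "z": -15, "yaw": 0},
    {"hand": 0, "x": 0, "y": 0, "z": -30, "yaw": 0},
    {"hand": 0, "x": 0, "y": -38, "z": 0, "yaw": 0},
    {"hand": 0, "x": 0, "y": -38, "z": 0, "yaw": 0},
    {"hand": 0, "x": 0, "y": -38, "z": 0, "yaw": 0},
    {"hand": 0, "x": 0, "y": -38, "z": 0, "yaw": 0},
    {"hand": 0, "x": 0, "y": -38, "z": 0, "yaw": 0},
    {"hand": 0, "x": 0, "y": -38, "z": 0, "yaw": 0},
    {"hand": 0, "x": 0, "y": -38, "z": 0, "yaw": 0},
    {"hand": 0, "x": 0, "y": -38, "z": 0, "yaw": 0}
  ]
}}

```text
clock: 12.57
tool_pos: [0.5082, 0.28, 0.2504]
ee_rot: [-0.0, 0.999, 0.049, 0.0]
wrist_force: [1.8, 0.0, -0.5]
finger_gap: 0.0006
gripper_force: 0.0
```

>>> {"method": "step_arm", "body": {
  "moves": [
    {"hand": 0, "x": 3, "y": -36, "z": 0, "yaw": 0},
    {"hand": 0, "x": 0, "y": 0, "z": 0, "yaw": 0},
    {"hand": 0, "x": 0, "y": 0, "z": 0, "yaw": 0}
  ]
}}

```text
clock: 12.82
tool_pos: [0.5077, 0.3157, 0.2497]
ee_rot: [0.0, 0.999, 0.05, -0.0]
wrist_force: [0.3, -1.1, -0.1]
finger_gap: 0.0008
gripper_force: 0.0
```

Next, down to about 10 mm above the button. I'll check the press arm with the side view in one picture.

>>> {"method": "step_arm", "body": {
  "moves": [
    {"hand": 0, "x": 1, "y": 1, "z": 35, "yaw": 0},
    {"hand": 0, "x": 0, "y": 0, "z": 35, "yaw": 0},
    {"hand": 0, "x": 0, "y": 0, "z": 35, "yaw": 0},
    {"hand": 0, "x": 0, "y": 0, "z": 35, "yaw": 0},
    {"hand": 0, "x": 0, "y": 0, "z": 9, "yaw": 0},
    {"hand": 0, "x": 0, "y": 0, "z": 0, "yaw": 0},
    {"hand": 0, "x": 0, "y": 0, "z": 0, "yaw": 0}
  ]
}}

```text
clock: 13.4
tool_pos: [0.5102, 0.3131, 0.103]
ee_rot: [-0.0, 0.999, 0.048, 0.001]
wrist_force: [-0.4, 0.9, 0.2]
finger_gap: 0.0004
gripper_force: 0.0
```

```bash
python3 - <<'E'
from h import *
o,s=wr()
print(o["tool_pos"],o["wrist_force"])
t=env.snapshot("side")["pixels"][80:260,220:430]
a=cv2.resize(s["pixels"][80:380,110:530],(450,321)); b=cv2.resize(t,(350,321),interpolation=cv2.INTER_CUBIC)
cv2.imwrite("pics/s1.png",np.hstack([a,b]))
E
```

```text
[0.51016568 0.31307102 0.10298203] [-0.38852462  0.88265389  0.19415262]
```

View pics/s1.png

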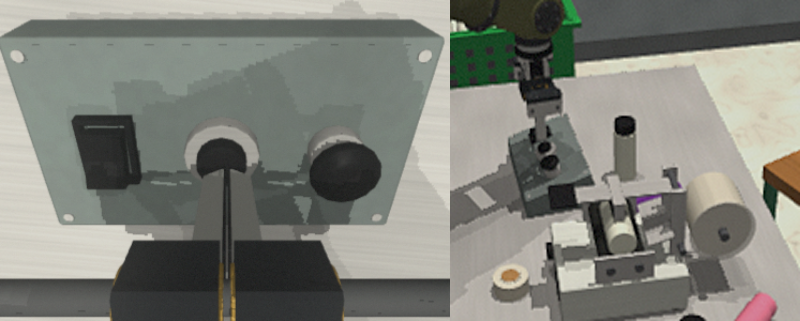

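The side half shows the press arm level on the jar. In the wrist half the rocker's near half now stands up, so it is on. The fingers, at (227,175), are about 3 mm right of the button centre; I'll correct that and press.

>>> {"method": "step_arm", "body": {
  "moves": [
    {"hand": 0, "x": 0, "y": -3, "z": 6, "yaw": 0},
    {"hand": 0, "x": 0, "y": 0, "z": 6, "yaw": 0},
    {"hand": 0, "x": 0, "y": 0, "z": 3, "yaw": 0},
    {"hand": 0, "x": 0, "y": 0, "z": 0, "yaw": 0},
    {"hand": 0, "x": 0, "y": 0, "z": 0, "yaw": 0}
  ]
}}

```text
clock: 13.92
tool_pos: [0.5091, 0.3165, 0.0866]
ee_rot: [-0.0, 0.999, 0.049, 0.0]
wrist_force: [-1.4, -0.0, 2.9]
finger_gap: 0.0005
gripper_force: 1.7
```

>>> {"method": "step_arm", "body": {
  "moves": [
    {"hand": 0, "x": 0, "y": 0, "z": 2, "yaw": 0},
    {"hand": 0, "x": 0, "y": 0, "z": 0, "yaw": 0},
    {"hand": 0, "x": 0, "y": 0, "z": 0, "yaw": 0}
  ]
}}

```text
clock: 14.17
tool_pos: [0.5093, 0.3165, 0.0847]
ee_rot: [-0.0, 0.999, 0.049, 0.0]
wrist_force: [1.3, 0.9, 5.9]
finger_gap: 0.0006
gripper_force: 2.2
```

>>> {"method": "step_arm", "body": {
  "moves": [
    {"hand": 0, "x": 0, "y": 0, "z": 2, "yaw": 0},
    {"hand": 0, "x": 0, "y": 0, "z": 0, "yaw": 0},
    {"hand": 0, "x": 0, "y": 0, "z": 0, "yaw": 0}
  ]
}}

```text
clock: 14.42
tool_pos: [0.5097, 0.3166, 0.0837]
ee_rot: [-0.0, 0.999, 0.049, 0.001]
wrist_force: [-0.8, 0.2, 12.5]
finger_gap: 0.0008
gripper_force: 6.0
```

The button yields like a spring, then stops hard at 12.5 N, so it is fully in. Lift well clear and hand in.

>>> {"method": "step_arm", "body": {
  "moves": [
    {"hand": 0, "x": 0, "y": 0, "z": -20, "yaw": 0},
    {"hand": 0, "x": 0, "y": 0, "z": -35, "yaw": 0},
    {"hand": 0, "x": 0, "y": 0, "z": -35, "yaw": 0},
    {"hand": 0, "x": 0, "y": 0, "z": -35, "yaw": 0},
    {"hand": 0, "x": 0, "y": 0, "z": 0, "yaw": 0},
    {"hand": 0, "x": 0, "y": 0, "z": 0, "yaw": 0},
    {"hand": 0, "x": 0, "y": 0, "z": 0, "yaw": 0},
    {"hand": 0, "x": 0, "y": 0, "z": 0, "yaw": 0}
  ]
}}

```text
clock: 15.08
tool_pos: [0.5085, 0.316, 0.2056]
ee_rot: [0.001, 0.999, 0.049, -0.001]
wrist_force: [-0.1, 0.1, 0.3]
finger_gap: 0.0005
gripper_force: 0.0
```

```bash
python3 -c "
from bench import env
print(env.hand_in())"
```

```text
the job is handed in; nothing more can be done
None
```

I switched the rocker on, pushed the press arm down onto the jar, pressed the start button fully in and released it, and handed the job in at about 15 s; the hand-in gave no verdict, so these results rest on the force readings and pictures.

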